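# Snap the food box lid shut

### The arm

A 6-joint arm with a two-finger parallel gripper is mounted at the origin on a cart in front of the work surface, level with it; the furniture and walls round the work are solid. World frame = base frame: x ahead of the robot, y to its left, z up, the work surface at z = 0. Lengths are in m, angles in degrees, forces in N, time in s.
With the tool pointing down it reaches from about 0.25 to 0.725 m from the base axis. Payload 9.7 kg.
Tool frame: the origin (TCP) lies midway between the tips of the shut fingers; the grasp point (between the pads) lies 19 mm behind it; z points along the fingers, y is the line along which they close (so a half turn about z gives the same grasp; the last joint's range is limited). The gripper opens to 85 mm and grips with 20 to 120 N. Pads are 22 mm wide; open, the fingers measure 114 mm over their backs; the gripper's body (76 mm by 85 mm) begins 54 mm behind the grasp point. The pads swing forward as they close: fully open they stand 13 mm farther back than shut.
Start: joints at [-66.807, 4.979, 10.078, 95.1, 0, 90], TCP at [0.217, -0.506, 0.231] pointing down, gripper open.
Joint ranges: [-179.16, 179.16], [-48.56, 103.87], [-65.8, 70.77], [-126.05, 130.52], [-82.76, 87.17], [-180, 180]. Speed limits (degrees/s): [127.2, 127.2, 147.25, 180, 180, 180].

### API

Orientations are given as [roll, pitch, yaw] about the fixed x, y, z axes, in that order (R = Rz(yaw) Ry(pitch) Rx(roll)).
In Python, from workcell import * gives the robot as it stands.
- The arm moves only by the shell command python3 -m pendant 'ROWS' [OPENING]. ROWS is JSON, a list of rows, each a list of 2 entries, a list of its own where there are three numbers: the shift along the tool's x, y, z in mm, then the turn about the tool's z in rad. A call has 1 to 8 rows; each row is the pose to reach, as a shift and turn from the pose commanded when the call began, along the tool's axes at that moment; what a row does not reach only later rows make up. A row lasts 1/12 s, in which the tool goes at most 41.7 mm and 7.16 degrees, less where a joint would pass 70% of its speed; a pose out of reach is approached as far as the arm can. A call with a gripper value outside its range is refused whole. OPENING is the finger opening in mm, from 0 to 85.4, set as the call begins (- or left out, the last holds). The fingers move at their own pace and stop on an object; the grip force is fixed at half the most. Time passes only in rows, so rows that repeat a pose let the fingers close. It gives the time, the measured TCP pose, the force, the opening and the grip force at its end, in the units of the state.
- get_obs(): the state, without advancing time (a new reading comes with each control period).
- get_image(name): name is "scene" or "top" or "wrist"; returns the picture (400x640x3 uint8, red, green, blue); there is no depth.
- get_calibration(name): a dict with "fx", "fy", "cx", "cy" (pixels), "dist" ([k1, k2, p1, p2, k3] as OpenCV has them; the pictures are not rectified), "xyz" and "rotation" of the camera in the world. Camera axes: x right, y up, looking along -z (the intrinsics and any distortion apply to the point x, -y, -z); pixel columns grow to the right and rows downward; lengths in m; the calibration is good to about 2 mm. A picture is of the moment at which its call begins: read the wrist's pose just before it. get_calibration takes no time and is no camera call; for the wrist camera it gives the pose at the moment of the call.
- job_done(): hands the job in; it is judged then, once.
Trained networks look in the newest picture that a camera, given by its name, has taken for a name from the list of things; names that differ only in an ending like _2 or _b are one class to them, and where a whole thing is asked for, a point or a joint stands for the part that bears it (a point fixed in the world has none). Each returns a list of dicts, best first, with "confidence" (0 to 1); they miss things now and then, are a little off and sometimes report something else, mostly with a low value. They report only what shows in the picture. A call takes as long as a camera call.
- search_frame(camera, thing): "centre" ([x, y, z] in m, in world coordinates, good to about 4 mm: the middle of the surface that is visible of it).
The state is a dict: "t": time; "qpos": joint angles; "qd": joint speeds; "joint_torque": joint torques, N m; "eef_pos": TCP position; "ee_rot": TCP orientation; "force": force on the tool from outside, world axes, zero at the start; "torque": the same for the moment, N m; "grip_width": finger opening in m; "grip_force": force on a finger pad.
Only numpy, scipy, OpenCV 4.12 (cv2) and the standard library are available. Lean on these libraries where they do the work, as an engineer would, in place of code of your own. Each camera call takes 0.05 s, during which the arm holds its last target. There are 200 camera calls.

### The job

The lid of the clear food box is only resting on: press down round its rim with closed fingertips, section by section, until all six sections have clicked shut, and only then press the round vent plug in the middle of the lid fully in. Do not pick up, tip or shove the box, and leave the other things on the worktop where they are.

Things in the scene. Friction and masses are not known exactly. Their poses are not given: they have to be found in the camera images.
- foodbox: Loose clear food box, cherry tomatoes inside, grey snap-fit lid; 136 (its x) x 196 (its y) mm, about 1.2 kg. Origin: centre of the underside, z up; yaw within 0.6 rad of 0. The lid's sunk panel (84x144 mm, top at 60 mm, its 2 mm edge wall up to 68 mm) is fixed. Round it runs a flat rim in six separate sections, tops 77 mm above the worktop while open, 70 mm when shut
- rim_near_left_top (a point): Rim section on the near long side (the box's own -x side), left half (+y): centre of its flat top, marked by three small ribs; 24 mm wide, 73 mm of rim along y; point lies 56 mm to -x and 37 mm to +y of the box's centre (box axes). It moves down with the section
- rim_near_left (a joint): Travel of this section, m: 0 = standing up open, 0.007 = shut. It slides straight down and is bistable: resists with up to about 5 N, snaps over at about 0.0035 and then stays down; released earlier it springs back up; open at the start
- rim_near_right_top (a point): Rim section on the near long side (-x), right half (-y): centre of its flat top, marked by three small ribs; 24 mm wide, 73 mm of rim along y; point 56 mm to -x and 37 mm to -y (box axes). It moves down with the section
- rim_near_right (a joint): Travel of this section, m: 0 = standing up open, 0.007 = shut. It slides straight down and is bistable: resists with up to about 5 N, snaps over at about 0.0035 and then stays down; released earlier it springs back up; open at the start
- rim_far_left_top (a point): Rim section on the far long side (+x), left half (+y): centre of its flat top, marked by three small ribs; 24 mm wide, 73 mm of rim along y; point 56 mm to +x and 37 mm to +y (box axes). It moves down with the section
- rim_far_left (a joint): Travel of this section, m: 0 = standing up open, 0.007 = shut. It slides straight down and is bistable: resists with up to about 5 N, snaps over at about 0.0035 and then stays down; released earlier it springs back up; open at the start
- rim_far_right_top (a point): Rim section on the far long side (+x), right half (-y): centre of its flat top, marked by three small ribs; 24 mm wide, 73 mm of rim along y; point 56 mm to +x and 37 mm to -y (box axes). It moves down with the section
- rim_far_right (a joint): Travel of this section, m: 0 = standing up open, 0.007 = shut. It slides straight down and is bistable: resists with up to about 5 N, snaps over at about 0.0035 and then stays down; released earlier it springs back up; open at the start
- rim_left_end_top (a point): Rim section on the whole left short end (+y) with its two rounded corners: centre of its flat top, marked by three small ribs; 24 mm wide, 136 mm of rim along x; point 86 mm to +y, midway (box axes). It moves down with the section
- rim_left_end (a joint): Travel of this section, m: 0 = standing up open, 0.007 = shut. It slides straight down and is bistable: resists with up to about 5 N, snaps over at about 0.0035 and then stays down; released earlier it springs back up; open at the start
- rim_right_end_top (a point): Rim section on the whole right short end (-y) with its two rounded corners: centre of its flat top, marked by three small ribs; 24 mm wide, 136 mm of rim along x; point 86 mm to -y, midway (box axes). It moves down with the section
- rim_right_end (a joint): Travel of this section, m: 0 = standing up open, 0.007 = shut. It slides straight down and is bistable: resists with up to about 5 N, snaps over at about 0.0035 and then stays down; released earlier it springs back up; open at the start
- vent_top (a point): Vent plug: round plug 26 mm across in the middle of the sunk panel; centre of its top, 73 mm above the worktop while open, 66 mm when shut
- vent (a joint): Travel of the vent plug, m: 0 = up (open, as at the start), 0.007 = pressed in; same spring-snap action and force as a rim section
- bowl: Bystander: open grey mixing bowl, 183 mm across, 71 mm high; origin at the underside
- lime: Bystander: lime, 57x46x45 mm, in front of the food box; origin at the underside
- tea_light: Bystander: tea light, 38 mm across, 15 mm high, in front of the food box; origin at the underside
- salt_shaker: Bystander: salt shaker, 44 mm across, 90 mm high, behind the food box; origin at the underside
- carrot: Bystander: carrot, 196 mm long, 35 mm thick, at the left of the worktop; origin at the underside

How it is judged (in metres and radians):
On the way, in this order (a step that is already met when the one before it is completed fails the run):
1. all six rim sections are shut while the vent plug is still up (value of joint each of rim_near_left, rim_near_right, rim_far_left, rim_far_right, rim_left_end, rim_right_end above 0.0055 m and value of joint vent below 0.002 m), for 0.1 s.
2. the vent plug is pressed in (value of joint vent above 0.0055 m), for 0.1 s.
At the end, for the whole second after the job is handed in: All six rim sections and the vent plug are down (travel over 5.5 of 7 mm), the box stands upright and still within 40 mm of where it was, and the other things are within 30 mm of theirs (value of joint each of rim_near_left, rim_near_right, rim_far_left, rim_far_right, rim_left_end, rim_right_end, vent above 0.0055 m and angle between foodbox's own z axis and vertical below 0.05 rad and height (world z) of foodbox below 0.006 m and distance of foodbox from where it was at the start of the episode below 0.04 m and linear speed of foodbox below 0.02 m/s and distance of each of bowl, lime, tea_light, salt_shaker, carrot from where it was at the start of the episode below 0.03 m); the robot touches nothing.
It fails at once if the food box is lifted (height (world z) of foodbox above 0.012 m).
It fails at once if the food box is tipped (angle between foodbox's own z axis and vertical above 0.15 rad).
It fails at once if the food box is shoved over 40 mm (distance of foodbox from where it was at the start of the episode above 0.04 m).
It fails at once if another thing on the worktop is moved over 30 mm (distance of any of bowl, lime, tea_light, salt_shaker, carrot from where it was at the start of the episode above 0.03 m).
It also fails if it takes over 51 s, if anything falls off the work surface, if the arm or the gripper's body presses on something with over 40 N, if the wrist force passes 120 N, or if a joint passes its speed limit or range.

## Working session

There is one attempt and no reset: what is moved stays moved. The work goes in short steps, Python scripts to look and compute and a shell command to move; the robot and the scene stay as the last step left them, time stands still between calls to the robot, and variables do not carry over. Pictures are saved under pics/ and viewed, at most 10 in all, crops included, and the job is handed in when it is done.

```bash
mkdir -p pics
cat > h.py <<'E'
from workcell import *
import numpy as np, cv2
def snap(c,f):
    im=get_image(c); cv2.imwrite('pics/'+f,im[:,:,::-1]); return im
def proj(c,P):
    k=get_calibration(c); R=np.array(k['rotation'],float)
    if R.shape!=(3,3):
        from scipy.spatial.transform import Rotation as Ro
        R=Ro.from_euler('xyz',R,degrees=True).as_matrix()
    p=(np.atleast_2d(P)-np.array(k['xyz']))@R; p=p*[1,-1,-1]
    K=np.array([[k['fx'],0,k['cx']],[0,k['fy'],k['cy']],[0,0,1]])
    return cv2.projectPoints(p.reshape(-1,1,3),np.zeros(3),np.zeros(3),K,np.array(k['dist'],float))[0].reshape(-1,2)
E
python3 - <<'E'
from h import *
o=get_obs(); print(o['t'],o['eef_pos'],o['ee_rot'],o['grip_width'],o['force'])
print(get_calibration('top'))
for c in ['top','scene']:
    snap(c,c+'0.png')
    for t in ['foodbox','rim_near_left_top','rim_near_right_top','rim_far_left_top','rim_far_right_top','rim_left_end_top','rim_right_end_top','vent_top','salt_shaker','bowl']:
        print(c,t,[(np.round(d['centre'],4),round(d['confidence'],2)) for d in search_frame(c,t)[:2]])
E
```

```text
0.0 [ 0.21651233 -0.50533953  0.2305735 ] [-1.79922979e+02  2.22512661e-04  2.31923934e+01] 0.08501991378964181 [-0.26698504  0.67729856  0.50726492]
{'fx': 374.5561587496931, 'fy': 374.5561587496931, 'cx': 314.2216960576218, 'cy': 200.02001278075022, 'dist': array([-0.04151297,  0.        ,  0.        ,  0.        ,  0.        ]), 'xyz': array([0.47375102, 0.05732266, 1.15274788]), 'rotation': array([  3.38143836,  -0.72931969, -90.35780293])}
top foodbox [(array([0.5725, 0.1306, 0.075 ]), 0.83)]
top rim_near_left_top [(array([0.568 , 0.1286, 0.0772]), 0.59)]
top rim_near_right_top [(array([0.5133, 0.1032, 0.0778]), 0.47), (array([0.6319, 0.1549, 0.076 ]), 0.39)]
top rim_far_left_top [(array([0.6336, 0.1564, 0.0786]), 0.7)]
top rim_far_right_top [(array([0.6184, 0.0835, 0.0761]), 0.78), (array([0.6323, 0.1601, 0.0772]), 0.26)]
top rim_left_end_top [(array([0.5889, 0.2136, 0.0721]), 0.78), (array([0.6222, 0.082 , 0.077 ]), 0.51)]
top rim_right_end_top [(array([0.5552, 0.0441, 0.0819]), 0.86)]
top vent_top [(array([0.5709, 0.1278, 0.074 ]), 0.42), (array([0.4419, 0.1011, 0.0061]), 0.3
[... 205 characters left out ...]
 0.23)]
scene rim_near_left_top [(array([0.7026, 0.1025, 0.0544]), 0.74), (array([0.5189, 0.1778, 0.0779]), 0.68)]
scene rim_near_right_top [(array([0.4304, 0.2366, 0.0378]), 0.58), (array([0.505 , 0.1107, 0.0767]), 0.51)]
scene rim_far_left_top [(array([0.5828, 0.2188, 0.0806]), 0.74), (array([0.6314, 0.1629, 0.0755]), 0.68)]
scene rim_far_right_top [(array([0.6162, 0.0872, 0.0786]), 0.47)]
scene rim_left_end_top [(array([0.5844, 0.2183, 0.0775]), 0.65), (array([0.516 , 0.1777, 0.078 ]), 0.31)]
scene rim_right_end_top [(array([0.55  , 0.0515, 0.0823]), 0.71)]
scene vent_top [(array([0.5676, 0.1334, 0.0696]), 0.44)]
scene salt_shaker []
scene bowl [(array([ 0.5965, -0.2506,  0.0431]), 0.83)]
```

View pics/top0.png

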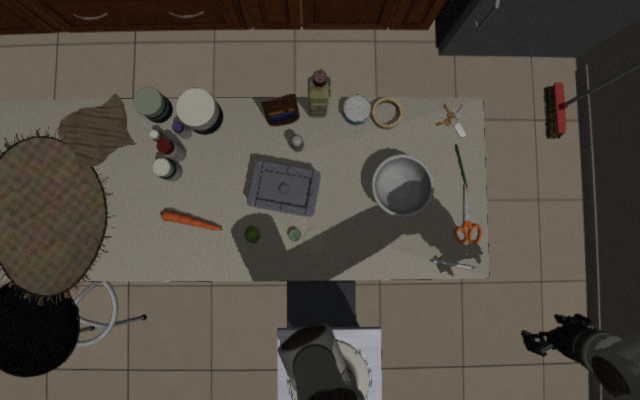

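View pics/scene0.png

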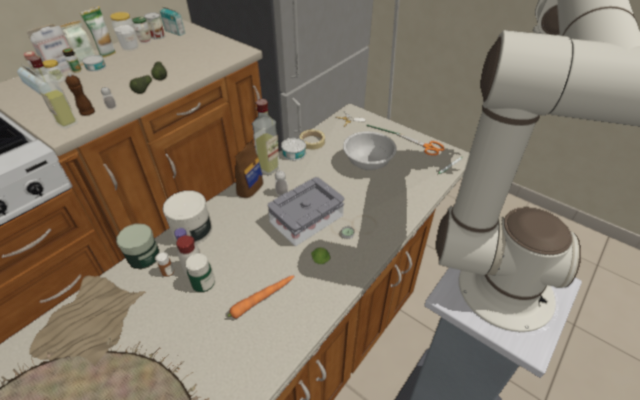

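The top view shows the box at about (284,188), turned slightly clockwise, with the vent at its centre. The lime (252,234) and tea light (294,234) are in front of it, the shaker (297,143) behind it and the bowl (402,185) to the right. The detections fit a centre near (0.571, 0.131) and a yaw of about -0.2 rad. I'll move above the box with the fingers closed.

```bash
python3 -m pendant '[[[24,-18,-5],0.1],[[48,-37,-10],0.2],[[75,-57,-15],0.3],[[100,-77,-20],0.4],[[130,-100,-25],0.5],[[160,-124,-30],0.606],[[192,-148,-30],0.606],[[220,-170,-30],0.606]]' 0
python3 - <<'E'
from h import *
from scipy.spatial.transform import Rotation as Ro
o=get_obs(); R=Ro.from_euler('xyz',o['ee_rot'],degrees=True).as_matrix()
print(o['eef_pos'],o['ee_rot'],o['qpos'],R.T@(np.array([.571,.131,.27])-o['eef_pos'])*1000)
E
```

```text
t: 1.77
eef_pos: [0.3525, -0.2608, 0.2618]
ee_rot: [180.0, -0.1, -11.6]
force: [1.3, -0.8, -1.2]
grip_width: -0.0
grip_force: 0.0
[ 0.35254448 -0.26081893  0.2618196 ] [ 1.79981434e+02 -6.53227038e-02 -1.15793582e+01] [-3.65016675e+01 -9.42046399e+00 -4.35034601e-01  9.89183662e+01
  1.06894287e-02  1.55077707e+02] [ 135.37081556 -427.69134173   -8.16465131]
```

```bash
python3 -m pendant '[[[12,-38,0],-0.12],[[24,-76,-2],-0.24],[[36,-114,-4],-0.36],[[48,-152,-6],-0.48],[[60,-190,-8],-0.6],[[72,-228,-8],-0.72],[[84,-266,-8],-0.84],[[96,-304,-8],-0.96]]' 0
python3 - <<'E'
from h import *
from scipy.spatial.transform import Rotation as Ro
o=get_obs(); R=Ro.from_euler('xyz',o['ee_rot'],degrees=True).as_matrix()
print(o['eef_pos'],o['ee_rot'],o['qpos'],R.T@(np.array([.571,.131,.27])-o['eef_pos'])*1000, np.radians(78.5-o['ee_rot'][2]))
E
```

```text
t: 2.43
eef_pos: [0.5073, 0.0181, 0.2695]
ee_rot: [180.0, -0.0, 43.8]
force: [0.8, -0.8, 0.3]
grip_width: 0.0003
grip_force: 0.0
[0.50726675 0.01811735 0.26954315] [ 1.79969880e+02 -2.78674046e-02  4.38308396e+01] [ 2.04766995e+00  1.31958199e-01  9.35030905e+00  9.91775014e+01
 -3.89143304e-03  1.38216836e+02] [124.15138054 -37.29464304  -0.41607582] 0.6050909986486013
```

```bash
python3 -m pendant '[[[31,-9,0],-0.12],[[62,-18,0],-0.24],[[93,-27,0],-0.36],[[124,-37,0],-0.48],[[124,-37,0],-0.605],[[124,-37,0],-0.605],[[124,-37,0],-0.605]]' 0
python3 - <<'E'
from h import *
o=get_obs(); print(o['eef_pos'],o['ee_rot'],o['qpos'])
snap('wrist','w0.png')
k=get_calibration('wrist');print(k['xyz'],k['rotation'])
print(proj('wrist',[[.571,.131,.073]]))
for t in ['rim_near_left_top','rim_near_right_top','rim_far_left_top','rim_far_right_top','rim_left_end_top','rim_right_end_top','vent_top']:
    print(t,[(np.round(d['centre'],4),round(d['confidence'],2)) for d in search_frame('wrist',t)[:2]])
E
```

```text
t: 3.02
eef_pos: [0.5711, 0.1282, 0.2691]
ee_rot: [-180.0, 0.0, 77.9]
force: [-0.6, -0.7, -0.2]
grip_width: -0.0
grip_force: 0.0
[0.571118   0.12824753 0.26906183] [-1.79971482e+02  2.39466649e-02  7.79429938e+01] [ 1.26609101e+01  1.11294084e+01  2.11886847e+01  1.00095195e+02
 -9.82771650e-03  1.14717925e+02]
[0.58661711 0.20259855 0.41066648] [-1.75061551e+01  1.49145784e-03 -1.20966973e+01]
[[320.86473166 172.12320746]]
rim_near_left_top [(array([0.5271, 0.1768, 0.0784]), 0.68), (array([0.5088, 0.1086, 0.0744]), 0.59)]
rim_near_right_top [(array([0.5163, 0.1096, 0.0751]), 0.79), (array([0.4381, 0.1037, 0.0107]), 0.24)]
rim_far_left_top [(array([0.631 , 0.158 , 0.0769]), 0.95), (array([0.4453, 0.2302, 0.0388]), 0.72)]
rim_far_right_top [(array([0.6242, 0.0851, 0.0722]), 0.71)]
rim_left_end_top [(array([0.5892, 0.2189, 0.0789]), 0.79), (array([0.574 , 0.1316, 0.0733]), 0.26)]
rim_right_end_top [(array([0.561 , 0.048 , 0.0805]), 0.67)]
vent_top [(array([0.5755, 0.1288, 0.0713]), 0.84)]
```

View pics/w0.png

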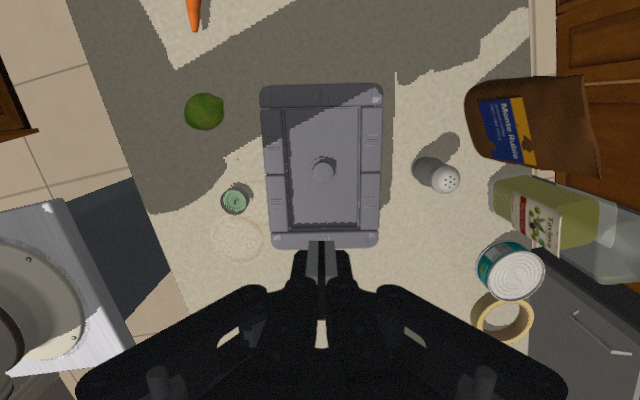

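The wrist view shows the lid with corners near (261,87), (383,83), (379,246) and (271,246), and the vent at about (323,169). I'll fit the pose and check it with an overlay.

```bash
cat >> h.py <<'E'
from scipy.optimize import least_squares
B={'nl':(-56,37),'nr':(-56,-37),'fl':(56,37),'fr':(56,-37),'le':(0,86),'re':(0,-86),'v':(0,0)}
def T(p,b): c,s=np.cos(p[2]),np.sin(p[2]); return np.array(p[:2])+np.array([[c,-s],[s,c]])@np.array(b)/1000
E
python3 - <<'E'
from h import *
D=[('fl',.6336,.1564),('fr',.6184,.0835),('le',.5889,.2136),('re',.5552,.0441),('nr',.5133,.1032),('v',.5709,.1278),
('nl',.5189,.1778),('nr',.505,.1107),('fl',.6314,.1629),('fr',.6162,.0872),('le',.5844,.2183),('re',.55,.0515),('v',.5676,.1334),
*[('nl',.5271,.1768),('nr',.5163,.1096),('fl',.631,.158),('fr',.6242,.0851),('le',.5892,.2189),('re',.561,.048),('v',.5755,.1288)]*2]
f=lambda p:np.concatenate([(T(p,B[n])-[x,y])*1000 for n,x,y in D])
p=least_squares(f,[.571,.131,-.2],loss='soft_l1',f_scale=4,x_scale=[.01,.01,.1]).x; print(p)
w=cv2.imread('pics/w0.png')
def q(b,z): return proj('wrist',[[*T(p,b),z]])[0]
for n,b in B.items():
    u=q(b,.073 if n=='v' else .077); cv2.circle(w,tuple(int(v*16) for v in u),24,(0,0,255),-1,shift=4)
for hx,hy,z,c in [(68,98,.077,(0,255,0)),(42,72,.068,(0,255,255))]:
    cv2.polylines(w,[np.array([q((a*hx,b*hy),z) for a,b in [(1,1),(1,-1),(-1,-1),(-1,1)]]).round().astype(int)],True,c,1)
cv2.imwrite('pics/w0o.png',cv2.resize(w[70:260,240:400],None,fx=3.1,fy=3.1,interpolation=cv2.INTER_CUBIC))
E
```

```text
[ 0.57252051  0.13202238 -0.18030719]
```

View pics/w0o.png

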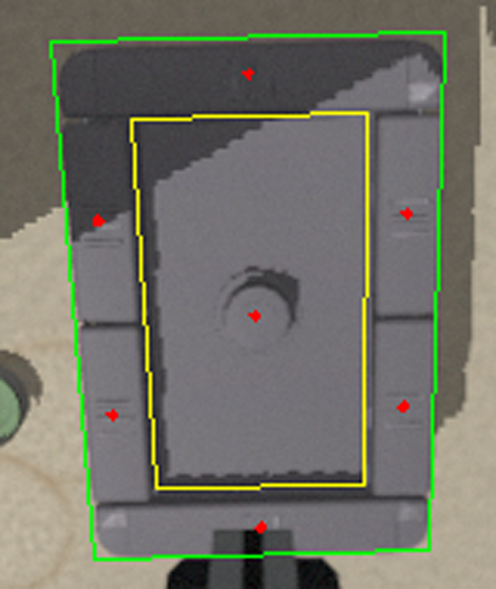

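The overlay fits to within about 3 mm, so pressing on these points is fine. Next I'll compute the shifts.

```bash
cat >> h.py <<'E'
from scipy.spatial.transform import Rotation as Ro
P=[.5727,.1318,-.183]
def plan():
    o=get_obs(); R=Ro.from_euler('xyz',o['ee_rot'],degrees=True).as_matrix()
    print(round(o['t'],2),o['eef_pos'].round(4),o['ee_rot'].round(2),o['force'].round(2))
    for n in B: print(n,(R.T@(np.array([*T(P,B[n]),.069])-o['eef_pos'])*1000).round(1))
E
python3 -c "
from h import *
plan()"
```

```text
3.42 [0.5711 0.1277 0.2696] [ 1.7997e+02 -1.0000e-02  7.8050e+01] [ 0.14 -0.46 -0.1 ]
nl [ 39.8 -56.3 200.6]
nr [-34.1 -54.4 200.6]
fl [ 42.7  55.6 200.6]
fr [-31.3  57.5 200.6]
le [ 90.3  -1.6 200.6]
re [-81.7   2.8 200.6]
v [  4.3   0.6 200.6]
```

```bash
python3 -m pendant '[[[-22,1,34],0],[[-44,2,68],0],[[-66,3,102],0],[[-82,3,136],0],[[-82,3,165],0],[[-82,3,180],0],[[-82,3,185],0],[[-82,3,185],0]]' 0
python3 -m pendant '[[[0,0,5],0],[[0,0,8],0],[[0,0,10],0],[[0,0,12],0],[[0,0,12],0]]'; python3 -c "
from h import *
plan()"
```

```text
t: 4.08
eef_pos: [0.5566, 0.0471, 0.0833]
ee_rot: [-179.9, 0.0, 78.1]
force: [-0.6, 0.3, 0.6]
grip_width: -0.0001
grip_force: 0.0
t: 4.5
eef_pos: [0.5575, 0.0475, 0.0725]
ee_rot: [180.0, -0.0, 78.2]
force: [-0.0, -0.2, 0.2]
grip_width: 0.0002
grip_force: 0.0
4.5 [0.5575 0.0475 0.0725] [ 1.7997e+02 -1.0000e-02  7.8150e+01] [-0.03 -0.2   0.24]
nl [121.3 -59.3   3.5]
nr [ 47.3 -57.6   3.5]
fl [123.9  52.6   3.6]
fr [50.  54.4  3.6]
le [171.6  -4.5   3.6]
re [-0.4 -0.4  3.5]
v [85.6 -2.5  3.5]
```

```bash
python3 -m pendant '[[[0,0,2],0],[[0,0,3],0],[[0,0,3.5],0],[[0,0,4],0]]'
```

```text
t: 4.83
eef_pos: [0.5575, 0.0474, 0.0699]
ee_rot: [179.9, -0.0, 78.1]
force: [-5.3, 0.6, 16.4]
grip_width: -0.0001
grip_force: 8.3
```

```bash
python3 -m pendant '[[[0,0,-17],0],[[16,-19,-17],0],[[32,-38,-17],0],[[47.5,-57.5,-17],0],[[47.5,-57.5,-9],0],[[47.5,-57.5,-5],0],[[47.5,-57.5,-2],0],[[47.5,-57.5,0],0]]'
python3 -m pendant '[[[0,0,0],0]]'
```

```text
t: 5.5
eef_pos: [0.511, 0.1056, 0.0697]
ee_rot: [180.0, -0.1, 78.1]
force: [-13.0, 3.0, 32.4]
grip_width: -0.0001
grip_force: 16.3
t: 5.58
eef_pos: [0.511, 0.1056, 0.0699]
ee_rot: [180.0, -0.1, 78.1]
force: [-9.4, 3.6, 17.5]
grip_width: -0.0002
grip_force: 9.0
```

```bash
python3 -m pendant '[[[0,0,-17],0],[[37,-1,-17],0],[[74,-2,-17],0],[[74,-2,-10],0],[[74,-2,-6],0],[[74,-2,-3],0],[[74,-2,-1],0],[[74,-2,-0.5],0]]'
python3 -c "
from h import *
plan()"
```

```text
t: 6.25
eef_pos: [0.5243, 0.1777, 0.0699]
ee_rot: [180.0, -0.1, 78.1]
force: [-4.7, 2.3, 13.9]
grip_width: -0.0002
grip_force: 7.3
6.25 [0.5243 0.1777 0.0699] [ 1.7997e+02 -7.0000e-02  7.8070e+01] [-4.74  2.33 13.86]
nl [ 0.7 -0.   0.9]
nr [-73.3   1.8   0.9]
fl [  3.5 111.9   1. ]
fr [-70.5 113.8   0.9]
le [51.1 54.7  1. ]
re [-120.9   59.1    0.8]
v [-34.9  56.9   0.9]
```

Next is the left end.

```bash
python3 -m pendant '[[[0,0,-17],0],[[25,27,-17],0],[[50,54,-17],0],[[51,54.5,-10],0],[[51,54.5,-6],0],[[51,54.5,-3],0],[[51,54.5,-1],0],[[51,54.5,0],0]]'
python3 -m pendant '[[[0,0,-17],0],[[-24,28,-17],0],[[-47.5,57,-17],0],[[-47.5,57,-10],0],[[-47.5,57,-6],0],[[-47.5,57,-3],0],[[-47.5,57,-1],0],[[-47.5,57,0],0]]'
python3 -c "
from h import *
plan()"
```

```text
t: 6.92
eef_pos: [0.5871, 0.2156, 0.07]
ee_rot: [180.0, 0.0, 78.1]
force: [-2.5, -3.1, 11.3]
grip_width: -0.0001
grip_force: 6.2
t: 7.58
eef_pos: [0.6328, 0.1588, 0.07]
ee_rot: [180.0, 0.1, 78.2]
force: [-5.3, -6.1, 13.9]
grip_width: -0.0001
grip_force: 7.5
7.58 [0.6328 0.1588 0.07  ] [1.7998e+02 7.0000e-02 7.8170e+01] [-5.34 -6.14 13.93]
nl [  -3.1 -110.1    1. ]
nr [ -77.  -108.4    1. ]
fl [-0.4  1.8  1. ]
fr [-74.4   3.6   1.1]
le [ 47.2 -55.3   0.9]
re [-124.7  -51.3    1.1]
v [-38.7 -53.3   1. ]
```

Next is far right. After that I'll lift over the panel and check with the wrist camera before pressing the vent.

```bash
python3 -m pendant '[[[0,0,-17],0],[[-37,2,-17],0],[[-74,3,-17],0],[[-74,3,-10],0],[[-74,3,-6],0],[[-74,3,-3],0],[[-74,3,-1],0],[[-74,3,0],0]]'
python3 -m pendant '[[[0,0,-40],0],[[-20,-28,-75],0],[[-40,-57,-105],0],[[-40,-57,-130],0],[[-40,-57,-140],0],[[-40,-57,-140],0],[[-40,-57,-140],0]]'
python3 - <<'E'
from h import *
plan()
snap('wrist','w1.png')
w=cv2.imread('pics/w1.png')
for n,b in B.items(): print(n,proj('wrist',[[*T(P,b),.066]])[0].round(), [(d['centre'].round(4),round(d['confidence'],2)) for d in search_frame('wrist','vent_top')[:1]] if n=='v' else '')
E
```

```text
t: 8.25
eef_pos: [0.6212, 0.087, 0.0699]
ee_rot: [180.0, 0.0, 78.2]
force: [-7.6, -3.5, 18.5]
grip_width: 0.0004
grip_force: 9.1
t: 8.83
eef_pos: [0.5581, 0.0596, 0.2087]
ee_rot: [180.0, -0.0, 78.2]
force: [0.2, 0.1, -0.4]
grip_width: -0.0001
grip_force: 0.0
8.83 [0.5581 0.0596 0.2087] [ 1.7996e+02 -3.0000e-02  7.8220e+01] [ 0.17  0.14 -0.45]
nl [109.3 -57.4 139.7]
nr [ 35.3 -55.7 139.6]
fl [111.8  54.6 139.8]
fr [ 37.8  56.3 139.7]
le [159.5  -2.5 139.8]
re [-12.4   1.4 139.7]
v [ 73.6  -0.6 139.7]
nl [258.  68.] 
nr [264. 151.] 
fl [384.  65.] 
fr [381. 149.] 
le [319.   5.] 
re [323. 199.] Traceback (most recent call last):
  File "<stdin>", line 5, in <module>
AttributeError: 'list' object has no attribute 'round'. Did you mean: 'count'?
```

View pics/w1.png

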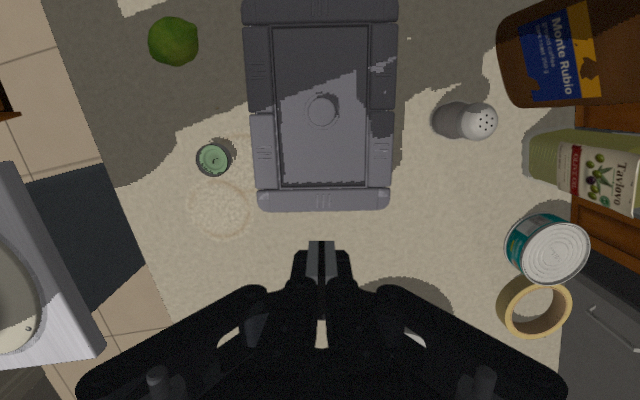

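All six sections bottomed out at 70 mm with 11 N or more, and in the picture the rim looks flush. The box hasn't moved, and the vent at (322,109) is still up. Pressing the vent now.

```bash
python3 -m pendant '[[[25,0,35],0],[[50,-1,70],0],[[73,-1,105],0],[[73,-1,125],0],[[73,-1,130],0],[[73,-1,130],0]]'
python3 -m pendant '[[[0,0,3],0],[[0,0,6],0],[[0,0,9],0],[[0,0,11],0],[[0,0,12.5],0],[[0,0,14],0],[[0,0,14],0]]'; python3 -c "
from h import *
plan()"
```

```text
t: 9.43
eef_pos: [0.5701, 0.1303, 0.0759]
ee_rot: [-179.7, 0.1, 78.2]
force: [-0.1, 0.5, 0.6]
grip_width: -0.0002
grip_force: 0.0
t: 10.02
eef_pos: [0.5719, 0.1299, 0.066]
ee_rot: [179.9, -0.0, 78.1]
force: [-1.2, -1.7, 8.3]
grip_width: -0.0002
grip_force: 4.2
10.02 [0.5719 0.1299 0.066 ] [ 1.7992e+02 -2.0000e-02  7.8120e+01] [-1.23 -1.74  8.3 ]
nl [ 37.6 -56.5  -3. ]
nr [-36.4 -54.7  -3.1]
fl [40.3 55.4 -2.9]
fr [-33.6  57.2  -2.9]
le [88.  -1.7 -2.9]
re [-84.    2.5  -3. ]
v [ 2.   0.4 -3. ]
```

```bash
python3 -m pendant '[[[0,0,-20],0],[[0,0,-60],0],[[-30,0,-95],0],[[-60,0,-130],0],[[-75,0,-140],0],[[-75,0,-140],0],[[-75,0,-140],0]]'
python3 - <<'E'
from h import *
im=snap('wrist','w2.png'); cv2.imwrite('pics/w2c.png',cv2.resize(im[:230,220:420,::-1],None,fx=2.6,fy=2.6,interpolation=cv2.INTER_CUBIC))
E
```

```text
t: 10.6
eef_pos: [0.5567, 0.056, 0.2059]
ee_rot: [179.9, -0.1, 78.0]
force: [0.2, 0.1, -0.9]
grip_width: 0.0002
grip_force: 0.0
```

View pics/w2c.png

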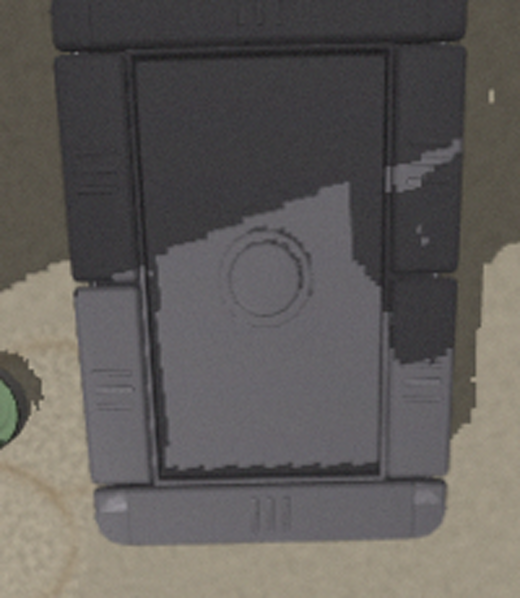

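In the close-up the rim is down all round and the vent (crop 265,278) sits low, with a much shorter shadow. The box and tea light haven't moved.

```bash
python3 -c "
from workcell import *
print(job_done())"
```

```text
the job is handed in; nothing more can be done
None
```

I pressed all six rim sections shut and then the vent plug, each down to its closed height. The wrist pictures show the box in place and nothing nearby disturbed, and the job is handed in (no verdict was returned).

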